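# Cover the specimen dishes

### The arm

A 6-joint arm with a two-finger parallel gripper is mounted at the origin on the work surface. World frame = base frame: x ahead of the robot, y to its left, z up, the work surface at z = 0. Lengths are in m, angles in degrees, forces in N, time in s.
With the tool pointing down it reaches from about 0.4 to 0.825 m from the base axis. Payload 7 kg.
Tool frame: the origin (TCP) lies midway between the tips of the shut fingers; the grasp point (between the pads) lies ctrl.tcp_to_grasp behind it (ctrl.tcp_to_grasp is the distance from the TCP to the grasp point, in m); y points along the fingers, z is the direction in which the jaws open and shut, and the axes are right-handed (so a half turn about y gives the same grasp; the last joint's range is limited). The gripper opens to 88 mm and grips with 3 to 60 N. Pads are 19 mm wide; open, the fingers measure 130 mm over their backs; the gripper's body (78 mm by 193 mm) begins 47 mm behind the grasp point.
Start: joints at [84.632, 20.546, 0.682, 0, -70.136, -16.507], TCP at [0.252, 0.626, 0.227] pointing down, gripper open.
Joint ranges: [-176.03, 176.03], [-82.01, 121.73], [-58.28, 71.71], [-173.87, 95.51], [-174.79, -0.11], [-173.66, 173.66]. Speed limits (degrees/s): [136.94, 136.94, 172.46, 180, 180, 180].

### API

Orientations are given as [roll, pitch, yaw] about the fixed x, y, z axes, in that order (R = Rz(yaw) Ry(pitch) Rx(roll)).
In Python, from plant import ctrl, snapshot, silhouettes gives the robot as it stands.
- The arm moves only by the shell command python3 -m pendant 'ROWS'. ROWS is JSON, a list that holds one entry, the list of rows, each a list of 7 numbers: the shift along the tool's x, y, z in cm, then the turn, a rotation vector about the tool's x, y, z in degrees, then the opening, from 0 (shut) to 1 (fully open). In form: [[[x, y, z, rx, ry, rz, hand], ...]]. A call has 1 to 12 rows; each row shifts and turns the commanded pose from where the row before left it, along the tool's axes as they then stand; what a row does not reach is not made up. A row lasts 1/12 s, in which the tool goes at most 41.7 mm and 7.16 degrees, less where a joint would pass 70% of its speed; a pose out of reach is approached as far as the arm can. A call with a gripper value outside its range is refused whole. The fingers move at their own pace and stop on an object; the grip force is fixed at half the most. Time passes only in rows, so rows that do not move let the fingers close. It gives the time, the measured TCP pose, the force and the opening at its end, in the units of the state.
- ctrl.get_obs(): the state, without advancing time (a new reading comes with each control period).
- snapshot(name): name is "side" or "top" or "wrist"; returns a dict with "image" (480x640x3 uint8, red, green, blue), "camera_matrix" (3x3 intrinsics, pixels), "eye" and "orientation" of the camera in the world; the wrist camera has in their place "mount" (4x4, takes a point from camera to tool coordinates, whose origin is the TCP and whose axes are the tool frame's). Camera axes: x right, y down, z forward; pixel columns grow to the right and rows downward; lengths in m; the calibration is good to about 2 mm. The wrist camera is an equidistant fisheye: a pixel r from the principal point sees the ray r / f radians off the axis. A picture is of the moment at which its call begins: read the wrist's pose just before it. There is no depth.
- ctrl.close_job(): hands the job in, once; it reports no verdict.
Trained networks look in a picture, given as the dict that the camera call returned (one of the last four; its "shot" number tells which), for a name from the list of things; names that differ only in an ending like _2 or _b are one class to them, and where a whole thing is asked for, a point or a joint stands for the part that bears it (a point fixed in the world has none). Each returns a list of dicts, best first, with "confidence" (0 to 1); they miss things now and then, are a little off and sometimes report something else, mostly with a low value. They report only what shows in the picture. A call takes as long as a camera call. They do not tell look-alikes from the thing itself.
- silhouettes(picture, thing): "mask" (480x640 bool, what is visible of it) and "bbox" ([left, top, width, height] in pixels, round what is visible of it).
The state is a dict: "clock": time; "joint_pos": joint angles; "qvel": joint speeds; "tau": joint torques, N m; "tool_pos": TCP position; "orientation": TCP orientation; "force": force on the tool from outside, world axes, zero at the start; "moment": the same for the moment, N m; "opening": finger opening in m.
Only numpy, scipy, OpenCV 4.12 (cv2) and the standard library are available. Lean on these libraries where they do the work, as an engineer would, in place of code of your own. Each camera call takes 0.05 s, during which the arm holds its last target.

### The job

Four open white porcelain dishes with stone specimens stand on the microscopy bench, and their four lids with upright grips lie about among the other things. Pick out the lids and put each, set down gently and not dropped, on the dish of its own shape and size, squared up and seated level with its plug inside the rim. Leave the dishes, the steel weight and the amber jar where they stand.

Things in the scene. Friction and masses are not known exactly. Their poses are not given: they have to be found in the camera images.
- lid_round_small_mid (a point): Small round white porcelain lid, plate 68 mm across. Rigid, 42 mm high: plug below (5 mm deep, 18 mm smaller all round than the plate, lid stands on it), plate 7 mm thick, and in the middle an upright grip 30 mm high: a round knob 24 mm across. Point: at the centre, half-way up, 21 mm above the plug's underside; the plate's top is 9 mm below it, the grip's top 21 mm above. z up. About 90 g.
- lid_round_large_mid (a point): Large round white porcelain lid, plate 104 mm across. Rigid, 42 mm high: plug below (5 mm deep, 18 mm smaller all round than the plate, lid stands on it), plate 7 mm thick, and in the middle an upright grip 30 mm high: a round knob 24 mm across. Point: at the centre, half-way up, 21 mm above the plug's underside; the plate's top is 9 mm below it, the grip's top 21 mm above. z up. About 180 g.
- lid_square_mid (a point): Square white porcelain lid, plate 84 x 84 mm. Rigid, 42 mm high: plug below (5 mm deep, 18 mm smaller all round than the plate, lid stands on it), plate 7 mm thick, and in the middle an upright grip 30 mm high: a square knob 22 x 22 mm, its sides parallel to the plate. Point: at the centre, half-way up, 21 mm above the plug's underside; the plate's top is 9 mm below it, the grip's top 21 mm above. z up, x and y are parallel to its sides. About 150 g.
- lid_oblong_mid (a point): Oblong white porcelain lid, plate 120 mm (along x) x 72 mm (along y). Rigid, 42 mm high: plug below (5 mm deep, 18 mm smaller all round than the plate, lid stands on it), plate 7 mm thick, and in the middle an upright grip 30 mm high: a bar 36 mm long (along x) and 20 mm wide (along y). Point: at the centre, half-way up, 21 mm above the plug's underside; the plate's top is 9 mm below it, the grip's top 21 mm above. z up, x along the long side. About 170 g.
- dish_round_small: Small round white porcelain dish, open, 56 mm across outside. The origin is the centre of the underside; z points up. 40 mm high, wall 4 mm, so the plug of its lid has about 8 mm of play all round; a few stone chips lie in it, well below the rim. Stands loose on the bench, about 250 g.
- dish_round_large: Large round white porcelain dish, open, 92 mm across outside. The origin is the centre of the underside; z points up. 40 mm high, wall 4 mm, so the plug of its lid has about 8 mm of play all round; a few stone chips lie in it, well below the rim. Stands loose on the bench, about 450 g.
- dish_square: Square white porcelain dish, open, 72 x 72 mm outside. The origin is the centre of the underside; z points up, x and y parallel to its sides. 40 mm high, wall 4 mm, so the plug of its lid has about 8 mm of play all round; a few stone chips lie in it, well below the rim. Stands loose on the bench, about 400 g.
- dish_oblong: Oblong white porcelain dish, open, 108 mm (along x) x 60 mm (along y) outside. The origin is the centre of the underside; z points up, x along the long side. 40 mm high, wall 4 mm, so the plug of its lid has about 8 mm of play all round; a few stone chips lie in it, well below the rim. Stands loose on the bench, about 420 g.
- weight: Steel balance weight with a small knob, 38 mm across and 58 mm high; not a lid, to be left alone. Origin at the centre of its underside.
- jar: Amber glass jar with a black cap, 48 mm across and 65 mm high; to be left alone. Origin at the centre of its underside.
Not all that is in view belongs to the job. Leave any green look-alike of the part that bears lid_round_large_mid alone. Leave any black look-alike of the part that bears lid_square_mid alone.

How it is judged (in metres and radians):
At the end, for the whole second after the job is handed in: Every lid lies on the dish of its own shape and size, released and at rest: centred within 10 mm, plate down on the rim (within 3 mm), lid and dish level within 3 degrees, and the square and oblong lids in line with their dishes within 12 degrees (any way round that fits) (horizontal distance between lid_round_small_mid and dish_round_small below 0.01 m and z of lid_round_small_mid in the frame of dish_round_small between 0.053 and 0.059 m and angle between each of lid_round_small_mid, dish_round_small, lid_round_large_mid, dish_round_large, lid_square_mid, dish_square, lid_oblong_mid, dish_oblong's own z axis and vertical below 0.06 rad and linear speed of each of dish_round_small, lid_round_small, dish_round_large, lid_round_large, dish_square, lid_square, dish_oblong, lid_oblong below 0.02 m/s and horizontal distance between lid_round_large_mid and dish_round_large below 0.01 m and z of lid_round_large_mid in the frame of dish_round_large between 0.053 and 0.059 m and horizontal distance between lid_square_mid and dish_square below 0.01 m and z of lid_square_mid in the frame of dish_square between 0.053 and 0.059 m and (angle between the x axis of lid_square_mid and the x axis of dish_square, either way round below 0.21 rad or angle between the x axis of lid_square_mid and the y axis of dish_square, either way round below 0.21 rad) and horizontal distance between lid_oblong_mid and dish_oblong below 0.01 m and z of lid_oblong_mid in the frame of dish_oblong between 0.053 and 0.059 m and angle between the x axis of lid_oblong_mid and the x axis of dish_oblong, either way round below 0.21 rad); the robot touches nothing.
It fails at once if a dish is shifted more than 40 mm (distance of any of dish_round_small, dish_round_large, dish_square, dish_oblong from where it was at the start of the episode above 0.04 m).
It fails at once if a lid is dropped (it falls free at over 0.7 m/s, that is from more than 25 mm) ((contact force between the fingers and lid_round_small below 0.2 N and linear speed of lid_round_small above 0.7 m/s) or (contact force between the fingers and lid_round_large below 0.2 N and linear speed of lid_round_large above 0.7 m/s) or (contact force between the fingers and lid_square below 0.2 N and linear speed of lid_square above 0.7 m/s) or (contact force between the fingers and lid_oblong below 0.2 N and linear speed of lid_oblong above 0.7 m/s)).
It fails at once if the weight or the jar is moved more than 30 mm (distance of any of weight, jar from where it was at the start of the episode above 0.03 m).
It also fails if it takes over 106 s, if anything falls off the work surface, if the arm or the gripper's body presses on something with over 40 N, if the wrist force passes 120 N, or if a joint passes its speed limit or range.

## Working session

There is one attempt and no reset: what is moved stays moved. The work goes in short steps, Python scripts to look and compute and a shell command to move; the robot and the scene stay as the last step left them, time stands still between calls to the robot, and variables do not carry over. Pictures are saved under pics/ and viewed, and the job is handed in when it is done.

```bash
mkdir -p pics; ls
python3 - <<'E'
from plant import ctrl, snapshot, silhouettes
import cv2
print(ctrl.get_obs(), ctrl.tcp_to_grasp)
for n in ["side","top","wrist"]:
    s=snapshot(n); cv2.imwrite(f"pics/{n}0.png",s["image"][:,:,::-1]); print(n,{k:v for k,v in s.items() if k!="image"})
E
```

```text
pics
{'clock': 0.0, 'joint_pos': array([ 8.46315280e+01,  2.05925764e+01,  6.35345449e-01, -2.05349035e-02,
       -7.01342489e+01, -1.65079858e+01]), 'qvel': array([-0.07099433,  0.00872639, -0.01983586, -0.01684763, -0.03008902,
        0.02234403]), 'tau': array([-2.26565724e-03, -5.82722390e+01,  2.93057907e+01,  6.99756503e+00,
        7.07566258e-03, -1.58204384e-04]), 'tool_pos': array([0.25133995, 0.62595788, 0.22562042]), 'orientation': array([-8.99068052e+01,  7.48812142e-03,  1.58116555e+02]), 'force': array([0.29605421, 0.45709494, 0.92754417]), 'moment': array([-0.00533503, -0.01473464,  0.0035167 ]), 'opening': 0.08760005227921104} 0.0188
side {'camera_matrix': array([[465.89823183,   0.        , 320.99926534],
       [  0.        , 465.89823183, 248.95984123],
       [  0.        ,   0.        ,   1.        ]]), 'eye': array([ 0.05860357, -0.70539831,  0.94822732]), 'orientation': array([-137.22822098,   -1.08487751,  -33.06036052]), 'shot': 1}
top {'camera_matrix': array([[552.51355565,   0.        , 319.19820554],
       [  0.        , 552.51355565, 230.2463458 ],
       [  0.        ,   0.        ,   1.        ]]), 'eye': array([ 0.32818733, -0.01337846,  1.32926236]), 'orientation': array([-172.02557747,   -1.13742555,  -90.54857677]), 'shot': 2}
wrist {'camera_matrix': array([[371.64829954,   0.        , 322.18557246],
       [  0.        , 371.64829954, 234.1785744 ],
       [  0.        ,   0.        ,   1.        ]]), 'mount': array([[ 6.22220649e-05,  9.58338328e-01,  2.85635512e-01,
        -7.88855864e-02],
       [-4.31443667e-04, -2.85635460e-01,  9.58338248e-01,
        -1.57355648e-01],
       [ 9.99999905e-01, -1.82865417e-04,  3.95696175e-04,
         3.66089811e-04],
       [ 0.00000000e+00,  0.00000000e+00,  0.00000000e+00,
         1.00000000e+00]]), 'shot': 3}
```

View pics/top0.png

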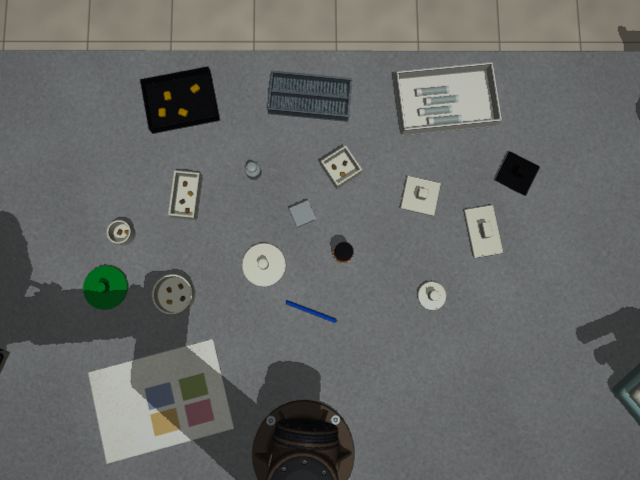

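View pics/side0.png

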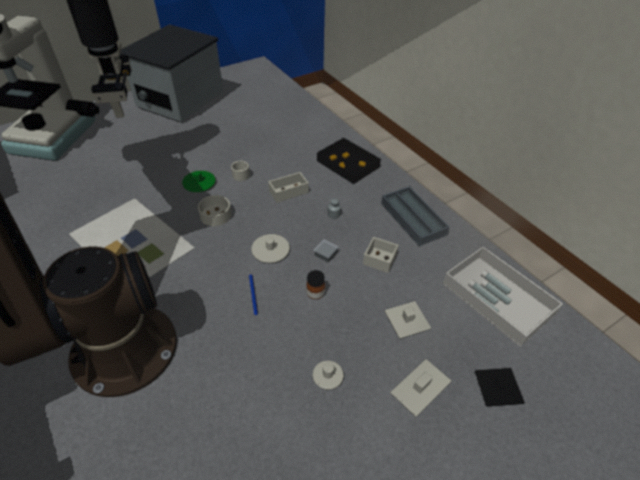

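View pics/wrist0.png

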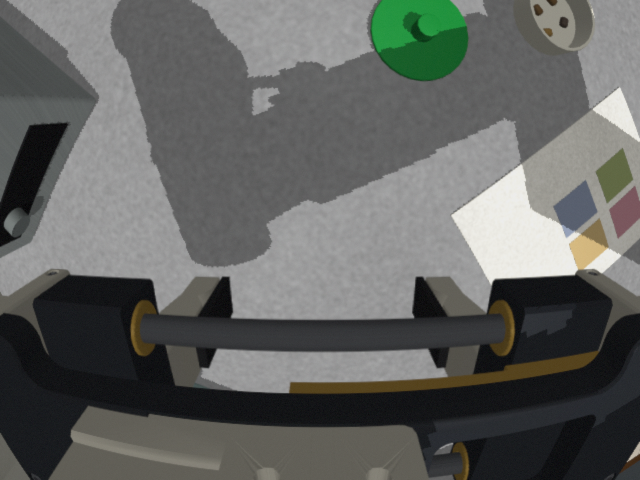

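The four white lids show in the top picture: large round at (264,264), square at (421,195), oblong at (484,231) and small round at (432,295). The green disc (105,287) and the black square (517,172) are look-alikes. The dishes are at (119,232), (173,293), (340,166) and (184,194). Next I fit the models to the silhouettes.

```bash
cat > h.py <<'E'
import numpy as np, cv2
from scipy.spatial.transform import Rotation as Ro
from scipy.optimize import minimize
def circ(d,n=40):
    a=np.linspace(0,2*np.pi,n,endpoint=False); return np.c_[np.cos(a),np.sin(a)]*d/2
def rect(a,b): return np.array([[1,1],[-1,1],[-1,-1],[1,-1]])*[a/2,b/2]
def pr(o,z0,z1): return np.r_[np.c_[o,np.full(len(o),z0)],np.c_[o,np.full(len(o),z1)]]
D={'round_small':(circ(.056),circ(.068),circ(.024)),'round_large':(circ(.092),circ(.104),circ(.024)),
'square':(rect(.072,.072),rect(.084,.084),rect(.022,.022)),'oblong':(rect(.108,.06),rect(.12,.072),rect(.036,.02))}
def model(name):
    k=name.replace('_mid','').split('_',1); d,p,g=D[k[1]]
    if k[0]=='dish': return [pr(d,0,.04)]
    return [pr(p,.005,.012),pr(g,.012,.042)]   # z from plug underside
def proj(s,P,Rt=None):
    K=s['camera_matrix']
    if 'mount' in s:
        R,t=Rt; M=s['mount']; q=(P-t)@R; q=(q-M[:3,3])@M[:3,:3]
        r=np.hypot(q[:,0],q[:,1]); th=np.arctan2(r,q[:,2]); k=th/np.maximum(r,1e-9)
        return np.c_[q[:,0]*k,q[:,1]*k]*K[0,0]+K[:2,2]
    R=Ro.from_euler('xyz',s['orientation'],degrees=True).as_matrix()
    q=(P-s['eye'])@R; return q[:,:2]/q[:,2:]*K[0,0]+K[:2,2]
def render(s,name,x,z0=0,Rt=None):
    m=np.zeros((480*4,640*4),np.uint8); c,sn=np.cos(x[2]),np.sin(x[2]); R=np.array([[c,-sn,0],[sn,c,0],[0,0,1]])
    for P in model(name):
        uv=proj(s,P@R.T+[x[0],x[1],z0],Rt)
        cv2.fillConvexPoly(m,cv2.convexHull(np.round(uv*4+1.5).astype(np.int32)),1)
    return m
def hullfill(mask):
    m=mask.astype(np.uint8); n,l,st,_=cv2.connectedComponentsWithStats(m)
    i=1+np.argmax(st[1:,4]); c,_=cv2.findContours((l==i).astype(np.uint8),cv2.RETR_EXTERNAL,cv2.CHAIN_APPROX_NONE)
    o=np.zeros_like(m); cv2.drawContours(o,c,-1,1,-1); return o
def backproj(s,uv,z):
    K=s['camera_matrix']; R=Ro.from_euler('xyz',s['orientation'],degrees=True).as_matrix()
    d=R@[(uv[0]-K[0,2])/K[0,0],(uv[1]-K[1,2])/K[0,0],1]; return s['eye']+d*(z-s['eye'][2])/d[2]
def fit(obs,name,x0,z0=0,angs=None):
    obs=[(s,cv2.resize(hullfill(m),None,fx=4,fy=4,interpolation=cv2.INTER_NEAREST),Rt) for s,m,Rt in obs]
    def cost(x):
        c=0
        for s,m,Rt in obs:
            r=render(s,name,x,z0,Rt); c+=1-(r&m).sum()/(r|m).sum()
        return c/len(obs)
    best=None
    for a in (angs if angs is not None else ([0] if 'round_' in name else np.radians([0,45,90,135]))):
        S=np.array([[0,0,0],[.015,0,0],[0,.015,0],[0,0,.35]])+[x0[0],x0[1],a]
        r=minimize(cost,S[0],method='Nelder-Mead',options=dict(initial_simplex=S,xatol=2e-4,fatol=1e-4,maxiter=150))
        if best is None or r.fun<best.fun: best=r
    return best
E
cat > m.py <<'E'
from plant import ctrl, snapshot, silhouettes
from h import *
st,ss=snapshot("top"),snapshot("side")
for n in ['lid_round_small_mid','lid_round_large_mid','lid_square_mid','lid_oblong_mid','dish_round_small','dish_round_large','dish_square','dish_oblong','weight','jar']:
    dt=silhouettes(st,n); ds=silhouettes(ss,n)
    print(n,'top',[(np.round(d['confidence'],2),list(np.round(d['bbox']))) for d in dt],'side',[(np.round(d['confidence'],2),list(np.round(d['bbox']))) for d in ds])
    L=[]
    for s,ds_ in((st,dt),(ss,ds)):
        for d in ds_:
            if d['confidence']<.3: continue
            col=s['image'][d['mask']].mean(0); b=d['bbox']; p=backproj(s,(b[0]+b[2]/2,b[1]+b[3]/2),.02)
            L.append((s,d['mask'],p,col)); print('  cand',p[:2].round(3),col.round())
    if n in('weight','jar'): continue
    A=[(s,m,p) for s,m,p,col in L if col.min()>col.max()*.6 and col.max()>70]
    for s,m,p in A:
        r=fit([(s,m,None)],n,p); print('   ',s['shot'],r.x[:2].round(4),np.degrees(r.x[2]).round(1)%180,round(r.fun,3))
    T=[a for a in A if a[0] is st]; Q=[a for a in A if a[0] is ss]
    for t in T:
        for q in Q:
            if np.hypot(*(t[2]-q[2])[:2])<.05:
                r=fit([(t[0],t[1],None),(q[0],q[1],None)],n,t[2]); print('  BOTH',r.x[:2].round(4),np.degrees(r.x[2]).round(1)%180,round(r.fun,3))
E
python3 m.py
```

```text
lid_round_small_mid top [(np.float64(0.59), [np.float64(416.0), np.float64(284.0), np.float64(28.0), np.float64(27.0)])] side [(np.float64(0.63), [np.float64(310.0), np.float64(362.0), np.float64(32.0), np.float64(24.0)]), (np.float64(0.25), [np.float64(268.0), np.float64(172.0), np.float64(41.0), np.float64(30.0)])]
  cand [ 0.35  -0.303] [172. 174. 164.]
  cand [ 0.35  -0.311] [143. 143. 132.]
    4 [ 0.3544 -0.3085] 12.8 0.062
    5 [ 0.3545 -0.3077] 3.5 0.097
  BOTH [ 0.3544 -0.3082] 13.2 0.081
lid_round_large_mid top [(np.float64(0.93), [np.float64(244.0), np.float64(241.0), np.float64(41.0), np.float64(49.0)]), (np.float64(0.57), [np.float64(84.0), np.float64(265.0), np.float64(42.0), np.float64(44.0)])] side [(np.float64(0.8), [np.float64(184.0), np.float64(167.0), np.float64(32.0), np.float64(24.0)]), (np.float64(0.57), [np.float64(255.0), np.float64(235.0), np.float64(38.0), np.float64(30.0)])]
  cand [0.428 0.089] [184. 185. 172.]
  cand [0.381 0.462] [ 3. 79. 23.]
  cand [0.383 0.458] [15. 65. 26.]
  cand [0.432 0.069] [145. 144. 134.]
    4 [0.4312 0.0924] 9.7 0.068
    5
[... 2939 characters left out ...]
0.045
  BOTH [0.5979 0.2798] 173.5 0.047
weight top [(np.float64(0.48), [np.float64(245.0), np.float64(158.0), np.float64(14.0), np.float64(25.0)])] side [(np.float64(0.77), [np.float64(323.0), np.float64(200.0), np.float64(14.0), np.float64(18.0)])]
  cand [0.659 0.12 ] [105. 113. 112.]
  cand [0.651 0.123] [88. 93. 94.]
jar top [(np.float64(0.69), [np.float64(330.0), np.float64(242.0), np.float64(24.0), np.float64(19.0)]), (np.float64(0.23), [np.float64(107.0), np.float64(220.0), np.float64(29.0), np.float64(28.0)])] side [(np.float64(0.78), [np.float64(305.0), np.float64(271.0), np.float64(20.0), np.float64(27.0)])]
  cand [ 0.459 -0.096] [32. 28. 25.]
  cand [ 0.462 -0.089] [56. 48. 43.]
```

Run:
```python
import cv2
i=cv2.imread('pics/top0.png'); cv2.imwrite('pics/crop0.png',cv2.resize(i[130:320,230:550],(800,475),interpolation=cv2.INTER_CUBIC))
```

```text
(no output)
```

View pics/crop0.png

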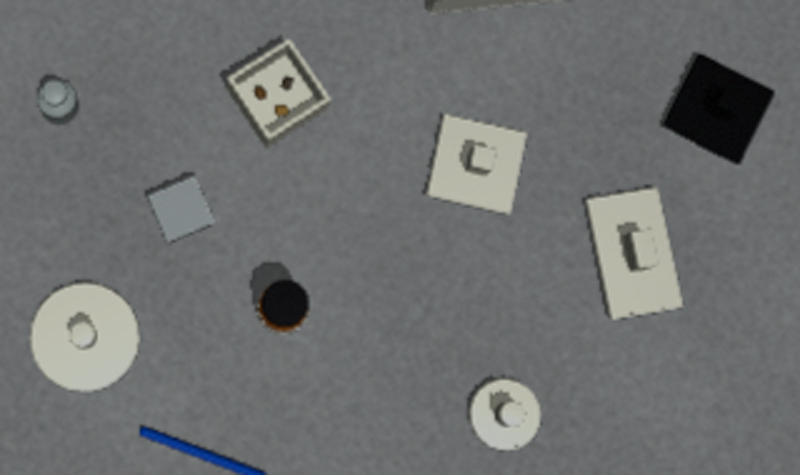

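Only white lids were picked: large round (264,264), square (421,195), oblong (484,231) and small round (432,295). The crop confirms them, and the green and black ones are excluded by colour. The two cameras agree to within about 4 mm. Now I write a helper that computes moves.

```bash
cat > mv.py <<'E'
import sys,numpy as np
from plant import ctrl
o=ctrl.get_obs(); p=o['tool_pos']; r,pi,y=o['orientation']; x,yy,z=map(float,sys.argv[1:4]); 
from scipy.spatial.transform import Rotation as Ro
R=Ro.from_euler('xyz',o['orientation'],degrees=True).as_matrix()
d=R.T@(np.array([x,yy,z])-p)*100
print('at',p.round(4),'rpy',np.round([r,pi,y],2),'F',o['force'].round(1),'open',round(o['opening'],4),'t',o['clock'],'j',o['joint_pos'].round(0))
print('tool shift cm',d.round(2),'rows@3cm',round(float(np.linalg.norm(d))/3,1))
if len(sys.argv)>4: print('ry deg',round((y-float(sys.argv[4])+180)%360-180,1))
# level correction
up=R.T@np.array([0,0,-1]); rv=np.cross([0,1,0],up); print('tilt fix rotvec deg',np.degrees(rv).round(2))
E
python3 mv.py .4316 .0932 .15 158
```

```text
at [0.2515 0.6264 0.2266] rpy [-90.    -0.   158.12] F [-0.2  0.   0.3] open 0.0878 t 1.25 j [ 85.  21.   1.  -0. -70. -17.]
tool shift cm [-36.58   7.65  42.77] rows@3cm 18.9
ry deg 0.1
tilt fix rotvec deg [-0.  0.  0.]
```

```bash
python3 -m pendant '[[[-1.83,0.38,2.14,0,0,0,0.6],[-1.83,0.38,2.14,0,0,0,0.6],[-1.83,0.38,2.14,0,0,0,0.6],[-1.83,0.38,2.14,0,0,0,0.6],[-1.83,0.38,2.14,0,0,0,0.6],[-1.83,0.38,2.14,0,0,0,0.6],[-1.83,0.38,2.14,0,0,0,0.6],[-1.83,0.38,2.14,0,0,0,0.6],[-1.83,0.38,2.14,0,0,0,0.6],[-1.83,0.38,2.14,0,0,0,0.6]]]'; python3 -m pendant '[[[-1.83,0.38,2.14,0,0,0,0.6],[-1.83,0.38,2.14,0,0,0,0.6],[-1.83,0.38,2.14,0,0,0,0.6],[-1.83,0.38,2.14,0,0,0,0.6],[-1.83,0.38,2.14,0,0,0,0.6],[-1.83,0.38,2.14,0,0,0,0.6],[-1.83,0.38,2.14,0,0,0,0.6],[-1.83,0.38,2.14,0,0,0,0.6],[-1.83,0.38,2.14,0,0,0,0.6],[-1.83,0.38,2.14,0,0,0,0.6],[0,0,0,0,0,0,0.6],[0,0,0,0,0,0,0.6]]]'; python3 mv.py .4316 .0932 .06 158
python3 - <<'E'
from plant import ctrl, snapshot
from h import *
o=ctrl.get_obs(); Rt=(Ro.from_euler('xyz',o['orientation'],degrees=True).as_matrix(),o['tool_pos'])
s=snapshot('wrist'); im=s['image'][:,:,::-1].copy()
m=render(s,'lid_round_large',(.4316,.0932,0),0,Rt); m=cv2.resize(m,(640,480),interpolation=cv2.INTER_AREA)
c,_=cv2.findContours(m,cv2.RETR_EXTERNAL,cv2.CHAIN_APPROX_NONE); cv2.drawContours(im,c,-1,(0,0,255),1)
cv2.imwrite('pics/w1.png',im)
E
```

```text
clock: 2.08
tool_pos: [0.3418, 0.3583, 0.1886]
orientation: [-90.0, 0.0, 158.1]
force: [-0.1, 1.2, 1.0]
opening: 0.0527
clock: 3.08
tool_pos: [0.4319, 0.0916, 0.1505]
orientation: [-90.0, -0.0, 158.0]
force: [0.0, -0.5, 0.8]
opening: 0.0525
at [0.4319 0.0916 0.1505] rpy [-89.99  -0.   157.95] F [ 0.  -0.5  0.8] open 0.0525 t 3.0833 j [ 38.   2. -34.   0. -54.  30.]
tool shift cm [ 0.08  9.05 -0.14] rows@3cm 3.0
ry deg -0.0
tilt fix rotvec deg [-0.01  0.    0.  ]
```

View pics/w1.png

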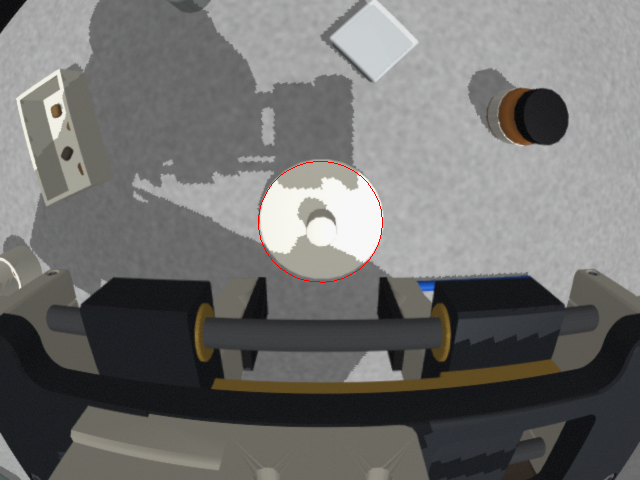

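The wrist view shows the white disc centred at (320,221), and the predicted red outline matches it. Now I descend and grasp.

```bash
python3 -m pendant '[[[0.08,2,-0.14,0,0,0,0.6],[0,2,0,0,0,0,0.6],[0,2,0,0,0,0,0.6],[0,2,0,0,0,0,0.6],[0,2,0,0,0,0,0.6],[0,1.5,0,0,0,0,0.6],[0,1.2,0,0,0,0,0.6],[0,0.5,0,0,0,0,0.6],[0,0,0,0,0,0,0.6]]]';  python3 mv.py .4316 .0932 .018
```

```text
clock: 3.88
tool_pos: [0.4309, 0.095, 0.0178]
orientation: [-89.9, -0.1, 158.2]
force: [0.4, -0.7, 0.6]
opening: 0.0524
at [0.4309 0.095  0.0178] rpy [-8.991e+01 -5.000e-02  1.582e+02] F [ 0.4 -0.7  0.6] open 0.0524 t 3.8833 j [ 38.  14. -43.  -0. -33.  30.]
tool shift cm [-0.13 -0.02  0.14] rows@3cm 0.1
tilt fix rotvec deg [-0.09  0.    0.05]
```

```bash
python3 -m pendant '[[[0,0,0,0,0,0,0],[0,0,0,0,0,0,0],[0,0,0,0,0,0,0],[0,0,0,0,0,0,0],[0,0,0,0,0,0,0],[0,0,0,0,0,0,0]]]';  python3 -m pendant '[[[0,-0.5,0,0,0,0,0],[0,-1,0,0,0,0,0],[0,-2,0,0,0,0,0],[0,-2,0,0,0,0,0],[0,-2,0,0,0,0,0],[0,-2,0,0,0,0,0],[0,-1,0,0,0,0,0],[0,-0.5,0,0,0,0,0],[0,0,0,0,0,0,0]]]'; python3 mv.py .363 .302 .125
```

```text
clock: 4.38
tool_pos: [0.4316, 0.0944, 0.019]
orientation: [-90.0, 0.0, 158.1]
force: [-2.5, -0.3, 5.2]
opening: 0.0233
clock: 5.13
tool_pos: [0.4319, 0.0947, 0.1296]
orientation: [-90.1, 0.1, 158.1]
force: [-0.3, -0.4, -1.4]
opening: 0.0229
at [0.4319 0.0947 0.1296] rpy [-9.0110e+01  6.0000e-02  1.5812e+02] F [-0.3 -0.4 -1.4] open 0.0229 t 5.1333 j [ 38.   4. -35.  -0. -51.  30.]
tool shift cm [ 14.12   0.48 -16.67] rows@3cm 7.3
tilt fix rotvec deg [ 0.11  0.   -0.06]
```

```bash
python3 -m pendant '[[[0.6,0,-0.7,0,0,0,0],[1.2,0,-1.4,0,0,0,0],[1.8,0,-2.1,0,0,0,0],[1.8,0,-2.1,0,0,0,0],[1.8,0,-2.1,0,0,0,0],[1.8,0,-2.1,0,0,0,0],[1.8,0,-2.1,0,0,0,0],[1.5,0,-1.8,0,0,0,0],[1.2,0,-1.4,0,0,0,0],[0.6,0,-0.87,0,0,0,0],[0,0,0,0,0,0,0],[0,0,0,0,0,0,0]]]'; python3 mv.py .363 .302 .056
cat > wv.py <<'E'
import sys
from plant import ctrl, snapshot
from h import *
# wv.py out name x y yawdeg z0 ...
o=ctrl.get_obs(); Rt=(Ro.from_euler('xyz',o['orientation'],degrees=True).as_matrix(),o['tool_pos'])
s=snapshot('wrist'); im=s['image'][:,:,::-1].copy()
a=sys.argv[2:]
while a:
    n,x,y,w,z=a[:5]; a=a[5:]
    m=render(s,n,(float(x),float(y),np.radians(float(w))),float(z),Rt); m=cv2.resize(m,(640,480),interpolation=cv2.INTER_AREA)
    c,_=cv2.findContours(m,cv2.RETR_EXTERNAL,cv2.CHAIN_APPROX_NONE); cv2.drawContours(im,c,-1,(0,0,255),1)
cv2.imwrite(f'pics/{sys.argv[1]}.png',im)
E
python3 wv.py w2 dish_round_large .363 .302 0 0
```

```text
clock: 6.13
tool_pos: [0.3621, 0.3014, 0.1276]
orientation: [-89.9, -0.0, 158.2]
force: [0.8, -0.4, -1.9]
opening: 0.0231
at [0.3621 0.3014 0.1276] rpy [-8.9880e+01 -2.0000e-02  1.5818e+02] F [ 0.8 -0.4 -1.9] open 0.0231 t 6.1333 j [ 64.   7. -32.  -0. -51.   4.]
tool shift cm [-0.06  7.16 -0.11] rows@3cm 2.4
tilt fix rotvec deg [-0.12  0.    0.02]
```

View pics/w2.png

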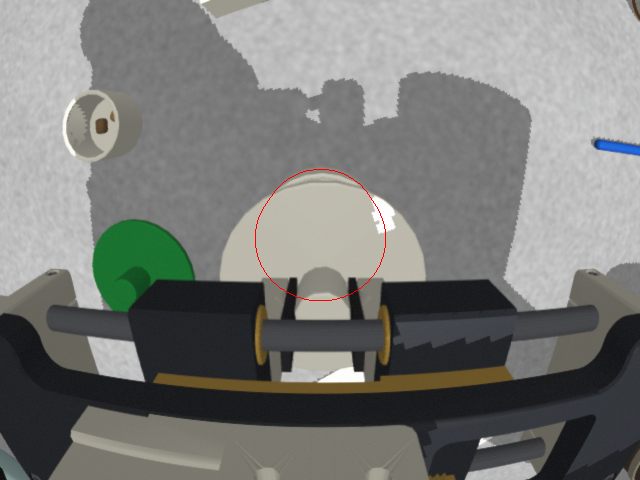

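The held lid hides most of the dish. The visible back rim of the dish at (322,172) matches the prediction. Now I lower the lid.

```bash
python3 -m pendant '[[[-0.06,1,-0.05,0,0,0,0],[0,1.5,0,0,0,0,0],[0,1.5,0,0,0,0,0],[0,1.5,0,0,0,0,0],[0,0.8,0,0,0,0,0],[0,0.4,0,0,0,0,0],[0,0.2,0,0,0,0,0],[0,0.1,0,0,0,0,0],[0,0.1,0,0,0,0,0],[0,0.1,0,0,0,0,0],[0,0,0,0,0,0,0]]]'; python3 mv.py .363 .302 .0535
```

```text
clock: 7.1
tool_pos: [0.3636, 0.3021, 0.0569]
orientation: [-90.0, 0.0, 158.1]
force: [-0.5, -0.4, -1.1]
opening: 0.0229
at [0.3636 0.3021 0.0569] rpy [-90.04   0.   158.13] F [-0.5 -0.4 -1.1] open 0.0229 t 7.1 j [ 64.  12. -37.   0. -41.   4.]
tool shift cm [0.05 0.34 0.03] rows@3cm 0.1
tilt fix rotvec deg [ 0.04  0.   -0.  ]
```

```bash
python3 -m pendant '[[[0,0.1,0,0,0,0,0],[0,0.1,0,0,0,0,0],[0,0.1,0,0,0,0,0],[0,0,0,0,0,0,0]]]'; python3 -m pendant '[[[0,0.05,0,0,0,0,0],[0,0,0,0,0,0,0]]]'; python3 mv.py .363 .302 .0535
```

```text
clock: 7.43
tool_pos: [0.3635, 0.3021, 0.054]
orientation: [-90.0, 0.0, 158.1]
force: [-2.5, -1.1, 4.6]
opening: 0.0234
clock: 7.6
tool_pos: [0.3635, 0.3021, 0.054]
orientation: [-90.0, 0.0, 158.2]
force: [-4.0, -1.7, 11.1]
opening: 0.0233
at [0.3635 0.3021 0.054 ] rpy [-9.0020e+01  2.0000e-02  1.5816e+02] F [-4.  -1.7 11.1] open 0.0233 t 7.6 j [ 64.  13. -37.   0. -40.   4.]
tool shift cm [0.05 0.05 0.03] rows@3cm 0.0
tilt fix rotvec deg [ 0.02  0.   -0.02]
```

The force has risen, so the lid is seated. Release, rise and check.

```bash
python3 -m pendant '[[[0,-0.05,0,0,0,0,0],[0,0,0,0,0,0,0.4],[0,0,0,0,0,0,0.6],[0,0,0,0,0,0,0.6],[0,0,0,0,0,0,0.6],[0,0,0,0,0,0,0.6],[0,-1,0,0,0,0,0.6],[0,-2,0,0,0,0,0.6],[0,-3,0,0,0,0,0.6],[0,-3,0,0,0,0,0.6],[0,-2,0,0,0,0,0.6],[0,-1,0,0,0,0,0.6]]]'; python3 mv.py .3544 -.3082 .165
python3 wv.py w3 dish_round_large .363 .302 0 0 lid_round_large .363 .302 0 .035
```

```text
clock: 8.6
tool_pos: [0.3643, 0.303, 0.1765]
orientation: [-90.2, 0.1, 158.1]
force: [0.0, 0.4, 0.1]
opening: 0.0525
at [0.3643 0.303  0.1765] rpy [-9.0240e+01  5.0000e-02  1.5814e+02] F [0.  0.4 0.1] open 0.0525 t 8.6 j [ 64.   4. -28.   0. -58.   4.]
tool shift cm [-21.83   0.94  57.1 ] rows@3cm 20.4
tilt fix rotvec deg [ 0.24  0.   -0.05]
```

View pics/w3.png

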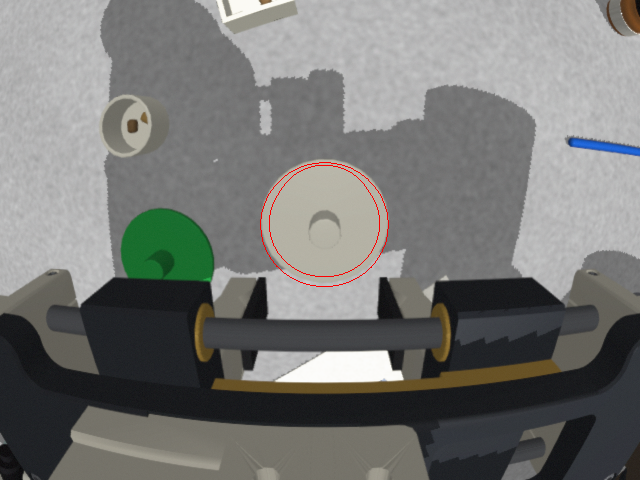

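The lid's plate is centred at (324,222), inside the predicted outline, so it is seated. Next is the small round lid, going round the base.

```bash
python3 mv.py .48 .0 .175
```

```text
at [0.3645 0.3033 0.1771] rpy [-9.0290e+01  7.0000e-02  1.5815e+02] F [0.5 1.3 1.2] open 0.0525 t 8.65 j [ 64.   4. -28.   0. -58.   4.]
tool shift cm [-22.01   0.11  23.85] rows@3cm 10.8
tilt fix rotvec deg [ 0.29  0.   -0.07]
```

```bash
python3 -m pendant '[[[-2.2,0,2.38,0,0,0,0.6],[-2.2,0,2.38,0,0,0,0.6],[-2.2,0,2.38,0,0,0,0.6],[-2.2,0,2.38,0,0,0,0.6],[-2.2,0,2.38,0,0,0,0.6],[-2.2,0,2.38,0,0,0,0.6],[-2.2,0,2.38,0,0,0,0.6],[-2.2,0,2.38,0,0,0,0.6],[-2.2,0,2.38,0,0,0,0.6],[-2.2,0,2.38,0,0,0,0.6]]]'; python3 -m pendant '[[[0,0.2,2.77,0,0,0,0.6],[0,0.2,2.77,0,0,0,0.6],[0,0.2,2.77,0,0,0,0.6],[0,0.2,2.77,0,0,0,0.6],[0,0.2,2.77,0,0,0,0.6],[0,0.2,2.77,0,0,0,0.6],[0,0.2,2.77,0,0,0,0.6],[0,0.2,2.77,0,0,0,0.6],[0,0.2,2.77,0,0,0,0.6],[0.2,0.2,2.77,0,0,0,0.6],[0,0.2,2.77,0,0,0,0.6],[0,0.2,2.77,0,0,0,0.6]]]';python3 -m pendant '[[[0,0,0,0,0,0,0.6],[0,0,0,0,0,0,0.6]]]'; python3 mv.py .3544 -.3082 .018
python3 wv.py w4 lid_round_small .3544 -.3082 0 0
```

```text
clock: 9.48
tool_pos: [0.4787, -0.0026, 0.1726]
orientation: [-90.0, -0.1, 158.1]
force: [1.0, 0.2, -0.7]
opening: 0.0522
clock: 10.48
tool_pos: [0.352, -0.3096, 0.1485]
orientation: [-90.0, -0.1, 158.1]
force: [0.4, -0.7, -1.3]
opening: 0.0526
clock: 10.65
tool_pos: [0.3519, -0.3094, 0.1483]
orientation: [-90.0, -0.1, 157.9]
force: [0.4, -0.3, -0.0]
opening: 0.0524
at [ 0.3519 -0.3094  0.1483] rpy [-9.0010e+01 -1.3000e-01  1.5794e+02] F [ 0.4 -0.3 -0. ] open 0.0524 t 10.65 j [-17.   5. -31.  -0. -54.  85.]
tool shift cm [-0.21 13.02 -0.2 ] rows@3cm 4.3
tilt fix rotvec deg [ 0.01 -0.    0.13]
```

View pics/w4.png

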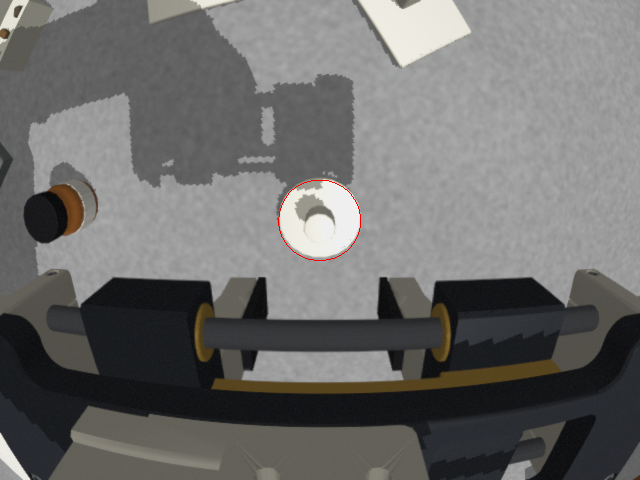

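The white small lid is at (320,220) and the outline matches. Grasp it.

```bash
python3 -m pendant '[[[-0.2,2,-0.2,0,0,0,0.6],[0,2,0,0,0,0,0.6],[0,2,0,0,0,0,0.6],[0,2,0,0,0,0,0.6],[0,2,0,0,0,0,0.6],[0,1.5,0,0,0,0,0.6],[0,1,0,0,0,0,0.6],[0,0.4,0,0,0,0,0.6],[0,0,0,0,0,0,0.6]]]';  python3 mv.py .3544 -.3082 .0185;python3 -m pendant '[[[0,0,0,0,0,0,0],[0,0,0,0,0,0,0],[0,0,0,0,0,0,0],[0,0,0,0,0,0,0],[0,0,0,0,0,0,0],[0,0,0,0,0,0,0]]]'
```

```text
clock: 11.45
tool_pos: [0.3556, -0.3066, 0.0196]
orientation: [-90.0, -0.1, 158.2]
force: [0.4, -0.2, -0.0]
opening: 0.0524
at [ 0.3556 -0.3066  0.0196] rpy [-8.999e+01 -1.200e-01  1.582e+02] F [ 0.4 -0.2 -0. ] open 0.0524 t 11.45 j [-17.  16. -39.  -0. -35.  85.]
tool shift cm [0.05 0.11 0.2 ] rows@3cm 0.1
tilt fix rotvec deg [-0.01  0.    0.12]
clock: 11.95
tool_pos: [0.3561, -0.3077, 0.021]
orientation: [-90.0, 0.1, 158.1]
force: [-0.6, 1.0, 3.5]
opening: 0.0232
```

```bash
python3 -m pendant '[[[0,-0.5,0,0,0,0,0],[0,-1,0,0,0,0,0],[0,-2,0,0,0,0,0],[0,-3,0,0,0,0,0],[0,-3,0,0,0,0,0],[0,-2,0,0,0,0,0],[0,-2,0,0,0,0,0],[0,-1,0,0,0,0,0],[0,-0.5,0,0,0,0,0],[0,0,0,0,0,0,0]]]'; python3 mv.py .48 0 .175;python3 mv.py .5093 .4297 .175
```

```text
clock: 12.78
tool_pos: [0.3561, -0.3076, 0.1711]
orientation: [-90.0, 0.1, 158.1]
force: [0.7, -0.2, -0.8]
opening: 0.0233
at [ 0.3561 -0.3076  0.1711] rpy [-9.0010e+01  8.0000e-02  1.5812e+02] F [ 0.7 -0.2 -0.8] open 0.0233 t 12.7833 j [-17.   4. -29.  -0. -57.  85.]
tool shift cm [ -0.04  -0.38 -33.16] rows@3cm 11.1
tilt fix rotvec deg [ 0.01  0.   -0.08]
at [ 0.3561 -0.3076  0.1711] rpy [-9.0010e+01  8.0000e-02  1.5812e+02] F [ 0.7 -0.2 -0.8] open 0.0233 t 12.7833 j [-17.   4. -29.  -0. -57.  85.]
tool shift cm [ 13.26  -0.39 -74.13] rows@3cm 25.1
tilt fix rotvec deg [ 0.01  0.   -0.08]
```

```bash
python3 -m pendant '[[[0,0,-1.5,0,0,0,0],[0,0,-2.8,0,0,0,0],[0,0,-2.9,0,0,0,0],[0,0,-2.9,0,0,0,0],[0,0,-2.9,0,0,0,0],[0,0,-2.9,0,0,0,0],[0,0,-2.9,0,0,0,0],[0,0,-2.9,0,0,0,0],[0,0,-2.9,0,0,0,0],[0,0,-2.9,0,0,0,0],[0,0,-2.9,0,0,0,0],[0,0,-2.7,0,0,0,0]]]'; python3 -m pendant '[[[0.9,0,-2.7,0,0,0,0],[0.9,0,-2.7,0,0,0,0],[0.9,0,-2.7,0,0,0,0],[0.9,0,-2.7,0,0,0,0],[0.9,0,-2.7,0,0,0,0],[0.9,0,-2.7,0,0,0,0],[0.9,0,-2.7,0,0,0,0],[0.9,0,-2.7,0,0,0,0],[0.9,0,-2.7,0,0,0,0],[0.9,0,-2.7,0,0,0,0],[0.9,0,-2.7,0,0,0,0],[0.9,0,-2.7,0,0,0,0]]]'; python3 mv.py .5093 .4297 .145
```

```text
clock: 13.78
tool_pos: [0.4787, 0.001, 0.1689]
orientation: [-89.9, -0.1, 158.1]
force: [-0.1, -0.8, -0.4]
opening: 0.0235
clock: 14.78
tool_pos: [0.4988, 0.3413, 0.1683]
orientation: [-89.8, -0.1, 158.1]
force: [0.7, -0.4, -1.5]
opening: 0.0232
at [0.4988 0.3413 0.1683] rpy [-8.9820e+01 -7.0000e-02  1.5812e+02] F [ 0.7 -0.4 -1.5] open 0.0232 t 14.7833 j [ 53.  17. -13.  -0. -61.  15.]
tool shift cm [ 2.32  2.3  -8.6 ] rows@3cm 3.1
tilt fix rotvec deg [-0.18  0.    0.07]
```

```bash
python3 -m pendant '[[[0.6,0,-2.3,0,0,0,0],[0.6,0.5,-2.2,0,0,0,0],[0.5,0.5,-1.8,0,0,0,0],[0.4,0.5,-1.5,0,0,0,0],[0.2,0.5,-0.8,0,0,0,0],[0,0.3,0,0,0,0,0],[0,0,0,0,0,0,0],[0,0,0,0,0,0,0]]]'; python3 mv.py .5093 .4297 .0575;python3 wv.py w5 dish_round_small .5093 .4297 0 0
```

```text
clock: 15.45
tool_pos: [0.5102, 0.4278, 0.1472]
orientation: [-89.9, -0.0, 158.1]
force: [0.7, 0.6, 0.1]
opening: 0.0234
at [0.5102 0.4278 0.1472] rpy [-8.9940e+01 -2.0000e-02  1.5809e+02] F [0.7 0.6 0.1] open 0.0234 t 15.45 j [ 57.  23.  -6.  -0. -61.  11.]
tool shift cm [ 0.15  8.97 -0.15] rows@3cm 3.0
tilt fix rotvec deg [-0.06  0.    0.02]
```

View pics/w5.png

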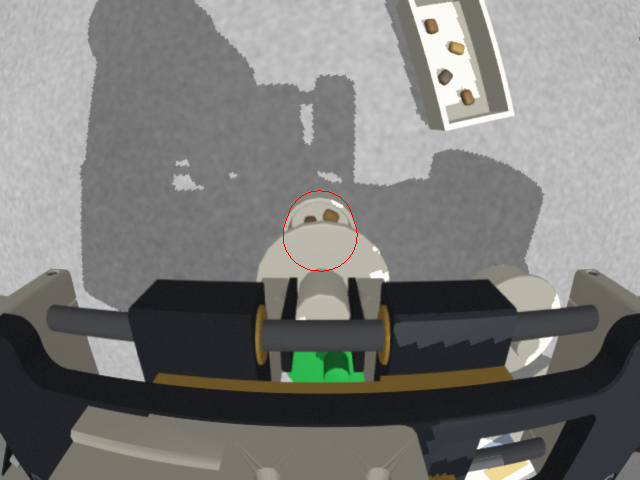

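The dish's back rim at (320,192) matches the outline. The green look-alike is well below the gripper. Now I lower the lid.

```bash
python3 -m pendant '[[[0.1,1,-0.1,0,0,0,0],[0,1.8,0,0,0,0,0],[0,1.8,0,0,0,0,0],[0,1.8,0,0,0,0,0],[0,1,0,0,0,0,0],[0,0.7,0,0,0,0,0],[0,0.4,0,0,0,0,0],[0,0.2,0,0,0,0,0],[0,0.1,0,0,0,0,0],[0,0,0,0,0,0,0]]]'; python3 -m pendant '[[[0,0.1,0,0,0,0,0],[0,0.1,0,0,0,0,0],[0,0,0,0,0,0,0]]]'; python3 mv.py .5093 .4297 .0553
```

```text
clock: 16.33
tool_pos: [0.5101, 0.4305, 0.0602]
orientation: [-90.1, 0.0, 158.1]
force: [0.9, -0.9, -1.3]
opening: 0.0232
clock: 16.58
tool_pos: [0.5098, 0.4303, 0.0578]
orientation: [-90.0, 0.0, 158.1]
force: [0.8, -0.7, -1.6]
opening: 0.0229
at [0.5098 0.4303 0.0578] rpy [-90.02   0.   158.13] F [ 0.8 -0.7 -1.6] open 0.0229 t 16.5833 j [ 57.  28. -12.  -0. -50.  11.]
tool shift cm [0.03 0.25 0.08] rows@3cm 0.1
tilt fix rotvec deg [ 0.02  0.   -0.  ]
```

```bash
python3 -m pendant '[[[0,0.1,0,0,0,0,0],[0,0.1,0,0,0,0,0],[0,0.05,0,0,0,0,0],[0,0,0,0,0,0,0]]]'; python3 mv.py .5093 .4297 .0553
```

```text
clock: 16.92
tool_pos: [0.51, 0.4304, 0.0561]
orientation: [-90.0, 0.0, 158.1]
force: [-1.5, -2.1, 6.1]
opening: 0.0234
at [0.51   0.4304 0.0561] rpy [-9.0040e+01  3.0000e-02  1.5815e+02] F [-1.5 -2.1  6.1] open 0.0234 t 16.9167 j [ 57.  28. -12.   0. -50.  11.]
tool shift cm [0.04 0.08 0.09] rows@3cm 0.0
tilt fix rotvec deg [ 0.04  0.   -0.03]
```

Contact at 6 N; release.

```bash
python3 -m pendant '[[[0,0,0,0,0,0,0.3],[0,0,0,0,0,0,0.6],[0,0,0,0,0,0,0.6],[0,0,0,0,0,0,0.6],[0,0,0,0,0,0,0.6],[0,-1,0,0,0,0,0.6],[0,-2,0,0,0,0,0.6],[0,-3,0,0,0,0,0.6],[0,-3,0,0,0,0,0.6],[0,-2,0,0,0,0,0.6],[0,-1,0,0,0,0,0.6],[0,0,0,0,0,0,0.6]]]'
python3 wv.py w6 dish_round_small .5093 .4297 0 0 lid_round_small .5093 .4297 0 .035; python3 mv.py .5981 -.2893 .155 166.1
```

```text
clock: 17.92
tool_pos: [0.5108, 0.4313, 0.1787]
orientation: [-90.3, 0.1, 158.1]
force: [0.8, 0.5, -0.5]
opening: 0.0527
at [0.5101 0.4306 0.1765] rpy [-9.0140e+01  2.0000e-02  1.5812e+02] F [-0.  -0.2 -0.9] open 0.0524 t 17.9667 j [ 57.  22.  -4.  -0. -64.  11.]
tool shift cm [-35.     2.01  63.53] rows@3cm 24.2
ry deg -8.0
tilt fix rotvec deg [ 0.14  0.   -0.02]
```

View pics/w6.png

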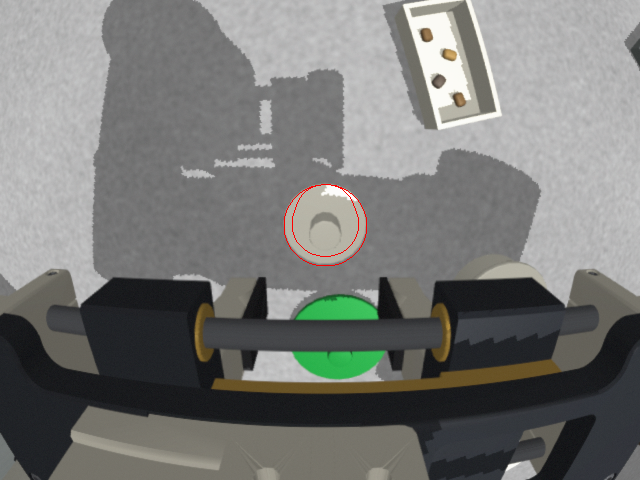

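The small lid at (325,225) sits exactly on the outline. Next is the square lid.

```bash
python3 -m pendant '[[[-1.46,0.08,2.65,0,0,0,0.6],[-1.46,0.08,2.65,0,0,0,0.6],[-1.46,0.08,2.65,0,0,0,0.6],[-1.46,0.08,2.65,0,0,0,0.6],[-1.46,0.08,2.65,0,0,0,0.6],[-1.46,0.08,2.65,0,0,0,0.6],[-1.46,0.08,2.65,0,0,0,0.6],[-1.46,0.08,2.65,0,0,0,0.6],[-1.46,0.08,2.65,0,0,0,0.6],[-1.46,0.08,2.65,0,0,0,0.6],[-1.46,0.08,2.65,0,0,0,0.6],[-1.46,0.08,2.65,0,0,0,0.6]]]'; python3 -m pendant '[[[-1.46,0.08,2.65,0,0,0,0.6],[-1.46,0.08,2.65,0,0,0,0.6],[-1.46,0.08,2.65,0,0,0,0.6],[-1.46,0.08,2.65,0,0,0,0.6],[-1.46,0.08,2.65,0,0,0,0.6],[-1.46,0.08,2.65,0,0,0,0.6],[-1.46,0.08,2.65,0,0,0,0.6],[-1.46,0.08,2.65,0,0,0,0.6],[-1.46,0.08,2.65,0,0,0,0.6],[-1.46,0.08,2.65,0,0,0,0.6],[-1.46,0.08,2.65,0,0,0,0.6],[-1.46,0.08,2.65,0,0,0,0.6]]]'; python3 -m pendant '[[[0,0,0,0,-4,0,0.6],[0,0,0,0,-4,0,0.6],[0,0,0,0,0,0,0.6],[0,0,0,0,0,0,0.6]]]'
python3 wv.py w7 lid_square .5981 -.2893 76.2 0; python3 mv.py .5981 -.2893 .018 166.1
```

```text
clock: 18.97
tool_pos: [0.5529, 0.068, 0.1639]
orientation: [-89.9, -0.1, 158.1]
force: [0.6, 0.3, 0.5]
opening: 0.0527
clock: 19.97
tool_pos: [0.597, -0.2918, 0.1538]
orientation: [-90.0, -0.2, 158.1]
force: [1.4, 0.6, -0.2]
opening: 0.0526
clock: 20.3
tool_pos: [0.5972, -0.2904, 0.1543]
orientation: [-90.0, -0.1, 166.0]
force: [0.1, -0.1, -0.8]
opening: 0.0528
at [ 0.5975 -0.2902  0.1547] rpy [-9.0000e+01 -1.1000e-01  1.6599e+02] F [ 0.3  1.  -0.3] open 0.0527 t 20.35 j [ -9.  22.  -6.  -0. -61.  85.]
tool shift cm [-0.06 13.67 -0.11] rows@3cm 4.6
ry deg -0.1
tilt fix rotvec deg [ 0.   -0.    0.11]
```

View pics/w7.png

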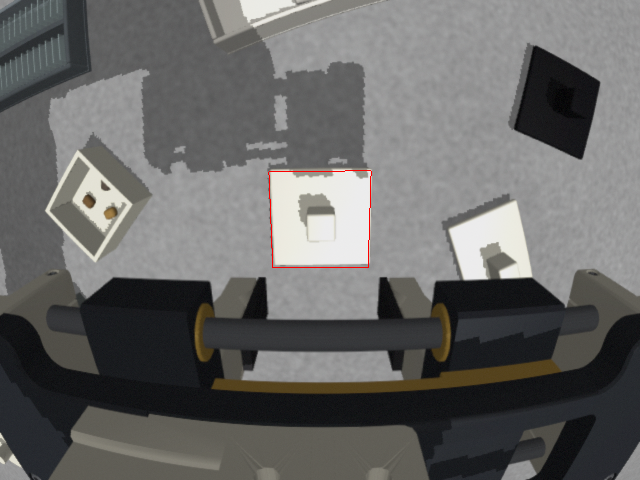

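The white square lid at (320,219) matches the outline, and the black one at (555,100) is left alone. Grasp it.

```bash
python3 -m pendant '[[[0,2,-0.1,0,0,0,0.6],[0,2,0,0,0,0,0.6],[0,2,0,0,0,0,0.6],[0,2,0,0,0,0,0.6],[0,2,0,0,0,0,0.6],[0,2,0,0,0,0,0.6],[0,1.2,0,0,0,0,0.6],[0,0.4,0,0,0,0,0.6],[0,0,0,0,0,0,0.6]]]';  python3 mv.py .5981 -.2893 .0185;python3 -m pendant '[[[0,0,0,0,0,0,0],[0,0,0,0,0,0,0],[0,0,0,0,0,0,0],[0,0,0,0,0,0,0],[0,0,0,0,0,0,0],[0,0,0,0,0,0,0]]]'
```

```text
clock: 21.1
tool_pos: [0.5977, -0.2892, 0.0189]
orientation: [-90.0, -0.1, 166.1]
force: [-0.2, 0.0, 0.7]
opening: 0.0528
at [ 0.5977 -0.2892  0.0189] rpy [-8.9990e+01 -1.1000e-01  1.6611e+02] F [-0.2  0.   0.7] open 0.0528 t 21.1 j [ -9.  30. -14.   0. -46.  85.]
tool shift cm [-0.04  0.04  0.  ] rows@3cm 0.0
tilt fix rotvec deg [-0.01  0.    0.11]
clock: 21.6
tool_pos: [0.5985, -0.2897, 0.0205]
orientation: [-90.0, 0.0, 166.1]
force: [-1.4, 1.4, 2.8]
opening: 0.0216
```

```bash
python3 -m pendant '[[[0,-0.5,0,0,0,0,0],[0,-1,0,0,0,0,0],[0,-2,0,0,0,0,0],[0,-3,0,0,0,0,0],[0,-3,0,0,0,0,0],[0,-2,0,0,0,0,0],[0,-1,0,0,0,0,0],[0,-0.5,0,0,0,0,0],[0,0,0,0,0,0,0]]]'; python3 mv.py .666 -.0948 .145 122
```

```text
clock: 22.35
tool_pos: [0.5984, -0.2896, 0.1508]
orientation: [-90.0, 0.1, 166.1]
force: [0.4, -0.2, -1.9]
opening: 0.0218
at [ 0.5984 -0.2896  0.1508] rpy [-9.0010e+01  8.0000e-02  1.6612e+02] F [ 0.4 -0.2 -1.9] open 0.0218 t 22.35 j [ -9.  23.  -7.  -0. -61.  85.]
tool shift cm [ -1.89   0.58 -20.53] rows@3cm 6.9
ry deg 44.1
tilt fix rotvec deg [ 0.01  0.   -0.08]
```

```bash
python3 -m pendant '[[[-0.1,0,-1,0,0,0,0],[-0.2,0,-2,0,0,0,0],[-0.2,0,-2.3,0,0,0,0],[-0.2,0,-2.5,0,0,0,0],[-0.25,0,-2.7,0,0,0,0],[-0.25,0,-2.7,0,0,0,0],[-0.2,0,-2.5,0,0,0,0],[-0.2,0,-2.2,0,0,0,0],[-0.2,0,-1.6,0,0,0,0],[-0.1,0,-1,0,0,0,0],[0,0,0,0,0,0,0]]]'; python3 -m pendant '[[[0,0,0,0,3,0,0],[0,0,0,0,5,0,0],[0,0,0,0,6,0,0],[0,0,0,0,6,0,0],[0,0,0,0,6,0,0],[0,0,0,0,6,0,0],[0,0,0,0,5,0,0],[0,0,0,0,4,0,0],[0,0,0,0,3.1,0,0],[0,0,0,0,0,0,0],[0,0,0,0,0,0,0]]]'; python3 mv.py .666 -.0948 .0575 122;python3 wv.py w8 dish_square .666 -.0948 32 0
```

```text
clock: 23.27
tool_pos: [0.666, -0.0933, 0.1485]
orientation: [-90.0, -0.1, 166.2]
force: [-0.2, -0.4, -0.9]
opening: 0.0216
clock: 24.18
tool_pos: [0.6655, -0.0959, 0.1494]
orientation: [-90.0, -0.0, 122.1]
force: [-0.1, 0.4, -2.1]
opening: 0.0221
at [ 0.6655 -0.0959  0.1494] rpy [-8.9960e+01 -2.0000e-02  1.2208e+02] F [-0.1  0.4 -2.1] open 0.0221 t 24.1833 j [  8.  23.  -5.  -0. -61.  24.]
tool shift cm [ 0.06  9.19 -0.11] rows@3cm 3.1
ry deg 0.1
tilt fix rotvec deg [-0.04  0.    0.02]
```

View pics/w8.png

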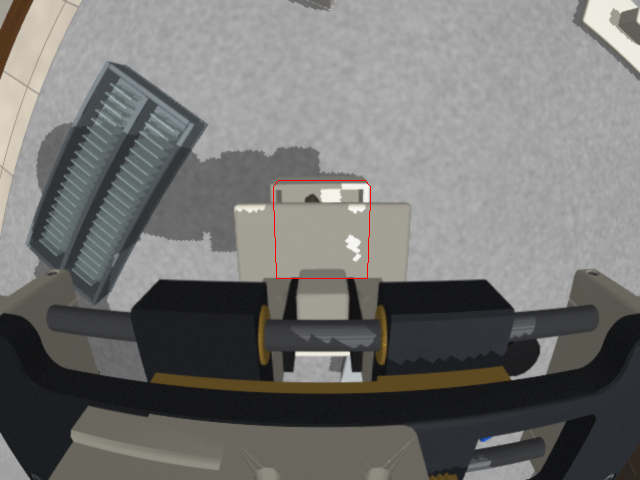

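The dish's back edge (322,182) and the lid are parallel and centred on each other. Now I lower the lid.

```bash
python3 -m pendant '[[[0,1,-0.05,0,0,0,0],[0,1.8,0,0,0,0,0],[0,1.8,0,0,0,0,0],[0,1.8,0,0,0,0,0],[0,1.2,0,0,0,0,0],[0,0.7,0,0,0,0,0],[0,0.4,0,0,0,0,0],[0,0.2,0,0,0,0,0],[0,0.1,0,0,0,0,0],[0,0.1,0,0,0,0,0],[0,0,0,0,0,0,0]]]'; python3 -m pendant '[[[0,0.1,0,0,0,0,0],[0,0.1,0,0,0,0,0],[0,0,0,0,0,0,0]]]'; python3 mv.py .666 -.0948 .0555
```

```text
clock: 25.15
tool_pos: [0.6667, -0.0948, 0.0595]
orientation: [-90.1, 0.0, 122.0]
force: [0.4, 0.2, -2.4]
opening: 0.0219
clock: 25.4
tool_pos: [0.6663, -0.0948, 0.057]
orientation: [-90.0, 0.0, 122.0]
force: [0.2, 0.7, -0.6]
opening: 0.0217
at [ 0.6663 -0.0948  0.057 ] rpy [-90.01   0.   122.02] F [ 0.2  0.7 -0.6] open 0.0217 t 25.4 j [  8.  28. -11.  -0. -51.  24.]
tool shift cm [0.02 0.15 0.02] rows@3cm 0.0
tilt fix rotvec deg [ 0.01  0.   -0.  ]
```

```bash
python3 -m pendant '[[[0,0.1,0,0,0,0,0],[0,0.1,0,0,0,0,0],[0,0,0,0,0,0,0]]]'; python3 mv.py .666 -.0948 .0555
```

```text
clock: 25.65
tool_pos: [0.6665, -0.0949, 0.0555]
orientation: [-90.0, 0.0, 122.0]
force: [-2.0, 1.0, 3.8]
opening: 0.0216
at [ 0.6665 -0.0949  0.0555] rpy [-9.0020e+01  2.0000e-02  1.2204e+02] F [-2.   1.   3.8] open 0.0216 t 25.65 j [  8.  28. -11.   0. -51.  24.]
tool shift cm [0.03 0.   0.04] rows@3cm 0.0
tilt fix rotvec deg [ 0.02  0.   -0.02]
```

```bash
python3 -m pendant '[[[0,0.05,0,0,0,0,0],[0,0,0,0,0,0,0.3],[0,0,0,0,0,0,0.6],[0,0,0,0,0,0,0.6],[0,0,0,0,0,0,0.6],[0,0,0,0,0,0,0.6],[0,-1,0,0,0,0,0.6],[0,-2,0,0,0,0,0.6],[0,-3,0,0,0,0,0.6],[0,-3,0,0,0,0,0.6],[0,-2,0,0,0,0,0.6],[0,-1,0,0,0,0,0.6]]]'
python3 wv.py w9 dish_square .666 -.0948 32 0 lid_square .666 -.0948 32 .035; python3 mv.py .5083 -.44 .155 189.7
```

```text
clock: 26.65
tool_pos: [0.6679, -0.095, 0.1789]
orientation: [-90.3, 0.2, 122.0]
force: [0.0, 0.3, 0.5]
opening: 0.0527
at [ 0.6682 -0.095   0.1795] rpy [-90.31   0.2  122.05] F [ 0.7 -0.   1.6] open 0.0525 t 26.7 j [  8.  22.  -3.   0. -64.  24.]
tool shift cm [-20.75   2.35  31.87] rows@3cm 12.7
ry deg -67.7
tilt fix rotvec deg [ 0.31  0.   -0.2 ]
```

View pics/w9.png

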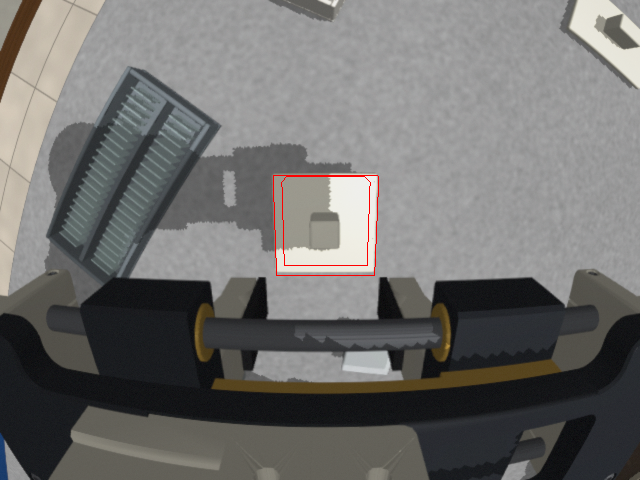

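The square lid at (325,225) is seated on the outline. Next is the oblong lid.

```bash
python3 -m pendant '[[[-1.73,0.2,2.66,0,0,0,0.6],[-1.73,0.2,2.66,0,0,0,0.6],[-1.73,0.2,2.66,0,0,0,0.6],[-1.73,0.2,2.66,0,0,0,0.6],[-1.73,0.2,2.66,0,0,0,0.6],[-1.73,0.2,2.66,0,0,0,0.6],[-1.73,0.2,2.66,0,0,0,0.6],[-1.73,0.2,2.66,0,0,0,0.6],[-1.73,0.2,2.66,0,0,0,0.6],[-1.73,0.2,2.66,0,0,0,0.6],[-1.73,0.2,2.66,0,0,0,0.6],[-1.73,0.2,2.66,0,0,0,0.6]]]'; python3 -m pendant '[[[0,0,0,0,-6.7,0,0.6],[0,0,0,0,-6.7,0,0.6],[0,0,0,0,-6.7,0,0.6],[0,0,0,0,-6.7,0,0.6],[0,0,0,0,-6.7,0,0.6],[0,0,0,0,-6.7,0,0.6],[0,0,0,0,-6.7,0,0.6],[0,0,0,0,-6.7,0,0.6],[0,0,0,0,-6.7,0,0.6],[0,0,0,0,-6.7,0,0.6],[0,0,0,0,-0.7,0,0.6],[0,0,0,0,0,0,0.6]]]'
python3 wv.py w10 lid_oblong .5083 -.44 9.7 0; python3 mv.py .5083 -.44 .018 189.7
```

```text
clock: 27.7
tool_pos: [0.5045, -0.4411, 0.1495]
orientation: [-90.0, -0.1, 122.0]
force: [0.3, -0.1, 0.4]
opening: 0.0524
clock: 28.7
tool_pos: [0.5054, -0.4399, 0.1497]
orientation: [-90.0, -0.0, -170.4]
force: [-0.2, 0.2, 0.8]
opening: 0.0527
at [ 0.5055 -0.44    0.1498] rpy [-9.0030e+01 -4.0000e-02 -1.7049e+02] F [-0.6  0.  -0. ] open 0.0529 t 28.75 j [-24.  23.  -6.  -0. -61. 124.]
tool shift cm [-0.28 13.18  0.05] rows@3cm 4.4
ry deg -0.2
tilt fix rotvec deg [ 0.03 -0.    0.04]
```

View pics/w10.png

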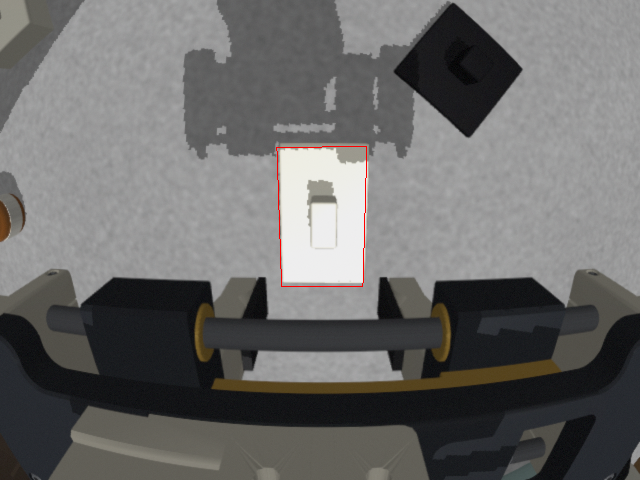

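The oblong lid is at (323,216), with a good match. Grasp it.

```bash
python3 -m pendant '[[[-0.25,2,0.05,0,0,0,0.6],[0,2,0,0,0,0,0.6],[0,2,0,0,0,0,0.6],[0,2,0,0,0,0,0.6],[0,2,0,0,0,0,0.6],[0,1.6,0,0,0,0,0.6],[0,1,0,0,0,0,0.6],[0,0.4,0,0,0,0,0.6],[0,0,0,0,0,0,0.6]]]';  python3 mv.py .5083 -.44 .0185;python3 -m pendant '[[[0,0,0,0,0,0,0],[0,0,0,0,0,0,0],[0,0,0,0,0,0,0],[0,0,0,0,0,0,0],[0,0,0,0,0,0,0],[0,0,0,0,0,0,0]]]'
```

```text
clock: 29.5
tool_pos: [0.5079, -0.44, 0.0194]
orientation: [-90.1, -0.1, -170.4]
force: [-0.5, -0.4, 0.0]
opening: 0.0524
at [ 0.5079 -0.44    0.0194] rpy [-9.0050e+01 -8.0000e-02 -1.7036e+02] F [-0.5 -0.4  0. ] open 0.0524 t 29.5 j [-24.  31. -13.  -0. -47. 124.]
tool shift cm [-0.04  0.09  0.01] rows@3cm 0.0
tilt fix rotvec deg [ 0.05 -0.    0.08]
clock: 30.0
tool_pos: [0.5085, -0.4403, 0.0209]
orientation: [-90.0, 0.0, -170.3]
force: [0.4, 1.6, 2.5]
opening: 0.0198
```

```bash
python3 -m pendant '[[[0,-0.5,0,0,0,0,0],[0,-1,0,0,0,0,0],[0,-2,0,0,0,0,0],[0,-3,0,0,0,0,0],[0,-3,0,0,0,0,0],[0,-2.5,0,0,0,0,0],[0,-2,0,0,0,0,0],[0,-1,0,0,0,0,0],[0,-0.5,0,0,0,0,0],[0,0,0,0,0,0,0]]]'; python3 mv.py .5979 .2798 .17 173.5
```

```text
clock: 30.83
tool_pos: [0.5085, -0.4402, 0.1763]
orientation: [-90.0, 0.1, -170.3]
force: [0.7, -0.3, -1.6]
opening: 0.02
at [ 0.5085 -0.4402  0.1763] rpy [-8.9960e+01  7.0000e-02 -1.7028e+02] F [ 0.7 -0.3 -1.6] open 0.02 t 30.8333 j [-24.  22.  -4.  -0. -64. 124.]
tool shift cm [-20.97   0.61 -69.46] rows@3cm 24.2
ry deg 16.2
tilt fix rotvec deg [-0.04  0.   -0.07]
```

```bash
python3 -m pendant '[[[-0.4,0,-1.35,0,0,0,0],[-0.8,0,-2.65,0,0,0,0],[-0.8,0,-2.65,0,0,0,0],[-0.8,0,-2.65,0,0,0,0],[-0.8,0,-2.65,0,0,0,0],[-0.8,0,-2.65,0,0,0,0],[-0.8,0,-2.65,0,0,0,0],[-0.8,0,-2.65,0,0,0,0],[-0.8,0,-2.65,0,0,0,0],[-0.8,0,-2.65,0,0,0,0],[-0.8,0,-2.65,0,0,0,0],[-0.8,0,-2.65,0,0,0,0]]]'; python3 -m pendant '[[[-0.8,0,-2.65,0,0,0,0],[-0.8,0,-2.65,0,0,0,0],[-0.8,0,-2.65,0,0,0,0],[-0.8,0,-2.65,0,0,0,0],[-0.8,0,-2.65,0,0,0,0],[-0.8,0,-2.65,0,0,0,0],[-0.8,0,-2.65,0,0,0,0],[-0.8,0,-2.65,0,0,0,0],[-0.8,0,-2.65,0,0,0,0],[-0.8,0,-2.65,0,0,0,0],[-0.8,0,-2.65,0,0,0,0],[-0.8,0,-2.65,0,0,0,0]]]'; python3 -m pendant '[[[-0.7,0,-2.3,0,0,0,0],[-0.6,0,-2,0,0,0,0],[-0.4,0,-1.5,0,0,0,0],[-0.3,0,-0.9,0,0,0,0],[-0.15,0,-0.5,0,0,0,0],[0,0,0,0,3,0,0],[0,0,0,0,5,0,0],[0,0,0,0,5,0,0],[0,0,0,0,3.2,0,0],[0,0,0,0,0,0,0],[0,0,0,0,0,0,0]]]'; python3 mv.py .5979 .2798 .14 173.5
```

```text
clock: 31.83
tool_pos: [0.5462, -0.1222, 0.1736]
orientation: [-90.0, -0.2, -170.3]
force: [0.2, 0.6, -1.9]
opening: 0.0203
clock: 32.83
tool_pos: [0.587, 0.2069, 0.1733]
orientation: [-89.9, -0.2, -170.3]
force: [0.4, 0.4, -1.4]
opening: 0.0194
clock: 33.75
tool_pos: [0.5974, 0.2794, 0.1754]
orientation: [-90.0, -0.0, 173.6]
force: [0.8, 0.3, -1.9]
opening: 0.0197
at [0.5974 0.2794 0.1754] rpy [-8.9990e+01 -1.0000e-02  1.7358e+02] F [ 0.8  0.3 -1.9] open 0.0197 t 33.75 j [ 42.  21.  -5.  -0. -64.  42.]
tool shift cm [-0.05  3.54 -0.05] rows@3cm 1.2
ry deg 0.1
tilt fix rotvec deg [-0.01  0.    0.01]
```

```bash
python3 wv.py w11 dish_oblong .5979 .2798 173.5 0
```

```text
(no output)
```

View pics/w11.png

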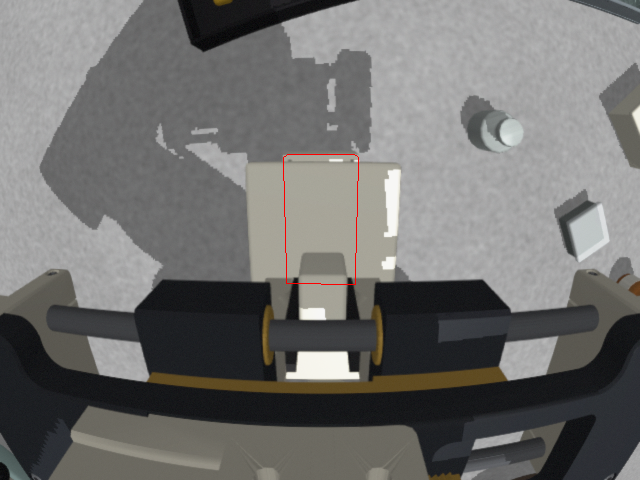

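The back edge of the dish at (321,155) matches, and the lid is parallel to it. Now I lower the lid.

```bash
python3 -m pendant '[[[-0.05,1,-0.05,0,0,0,0],[0,2,0,0,0,0,0],[0,2,0,0,0,0,0],[0,2,0,0,0,0,0],[0,2,0,0,0,0,0],[0,1.2,0,0,0,0,0],[0,0.7,0,0,0,0,0],[0,0.4,0,0,0,0,0],[0,0.2,0,0,0,0,0],[0,0.1,0,0,0,0,0],[0,0,0,0,0,0,0]]]'; python3 -m pendant '[[[0,0.1,0,0,0,0,0],[0,0.1,0,0,0,0,0],[0,0,0,0,0,0,0]]]'; python3 mv.py .5979 .2798 .0559
```

```text
clock: 34.72
tool_pos: [0.5984, 0.281, 0.0601]
orientation: [-90.0, 0.1, 173.5]
force: [-0.8, 0.4, -1.7]
opening: 0.0198
clock: 34.97
tool_pos: [0.598, 0.2808, 0.0577]
orientation: [-90.0, 0.0, 173.5]
force: [-0.6, 0.3, -1.7]
opening: 0.0197
at [0.598  0.2808 0.0577] rpy [-9.0030e+01  2.0000e-02  1.7353e+02] F [-0.6  0.3 -1.7] open 0.0197 t 34.9667 j [ 42.  27. -13.  -0. -50.  42.]
tool shift cm [0.   0.18 0.1 ] rows@3cm 0.1
tilt fix rotvec deg [ 0.03  0.   -0.02]
```

```bash
python3 -m pendant '[[[0,0.1,0,0,0,0,0],[0,0.1,0,0,0,0,0],[0,0.05,0,0,0,0,0],[0,0,0,0,0,0,0]]]'; python3 mv.py .5979 .2798 .0559
```

```text
clock: 35.3
tool_pos: [0.5981, 0.2808, 0.0559]
orientation: [-90.0, 0.0, 173.5]
force: [-2.4, -0.5, 5.0]
opening: 0.02
at [0.5981 0.2808 0.0559] rpy [-9.0010e+01  3.0000e-02  1.7355e+02] F [-2.4 -0.5  5. ] open 0.02 t 35.3 j [ 42.  27. -13.   0. -50.  42.]
tool shift cm [ 0.01 -0.    0.1 ] rows@3cm 0.0
tilt fix rotvec deg [ 0.01  0.   -0.03]
```

```bash
python3 -m pendant '[[[0,0,0,0,0,0,0.3],[0,0,0,0,0,0,0.6],[0,0,0,0,0,0,0.6],[0,0,0,0,0,0,0.6],[0,0,0,0,0,0,0.6],[0,-1,0,0,0,0,0.6],[0,-2,0,0,0,0,0.6],[0,-3,0,0,0,0,0.6],[0,-3,0,0,0,0,0.6],[0,-2,0,0,0,0,0.6],[0,-1,0,0,0,0,0.6],[0,0,0,0,0,0,0.6]]]'
python3 wv.py w12 dish_oblong .5979 .2798 173.5 0 lid_oblong .5979 .2798 173.5 .035
python3 - <<'E'
from plant import ctrl, snapshot
from h import *
P=dict(round_small=(.5093,.4297,0),round_large=(.3629,.302,0),square=(.666,-.0948,np.radians(32)),oblong=(.5979,.2798,np.radians(173.5)))
for c,b in(('top',(80,120,380,340)),('side',(160,130,420,300))):
    s=snapshot(c); im=s['image'][:,:,::-1].copy(); im=cv2.resize(im,None,fx=4,fy=4,interpolation=cv2.INTER_CUBIC)
    for k,x in P.items():
        m=render(s,'lid_'+k,x,.035); cc,_=cv2.findContours(m,cv2.RETR_EXTERNAL,cv2.CHAIN_APPROX_NONE); cv2.drawContours(im,cc,-1,(0,0,255),2)
    im=im[b[1]*4:b[3]*4,b[0]*4:b[2]*4]; cv2.imwrite(f'pics/end_{c}.png',cv2.resize(im,None,fx=.65,fy=.65,interpolation=cv2.INTER_AREA))
E
```

```text
clock: 36.3
tool_pos: [0.5992, 0.2814, 0.1785]
orientation: [-90.2, 0.2, 173.5]
force: [0.2, 0.7, -0.1]
opening: 0.0527
```

View pics/w12.png

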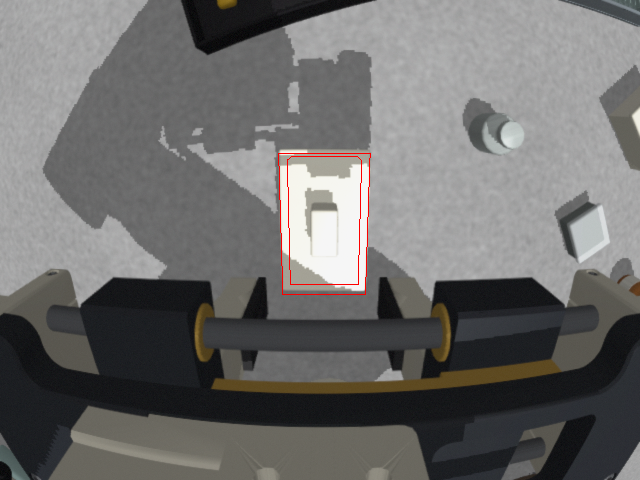

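View pics/end_top.png

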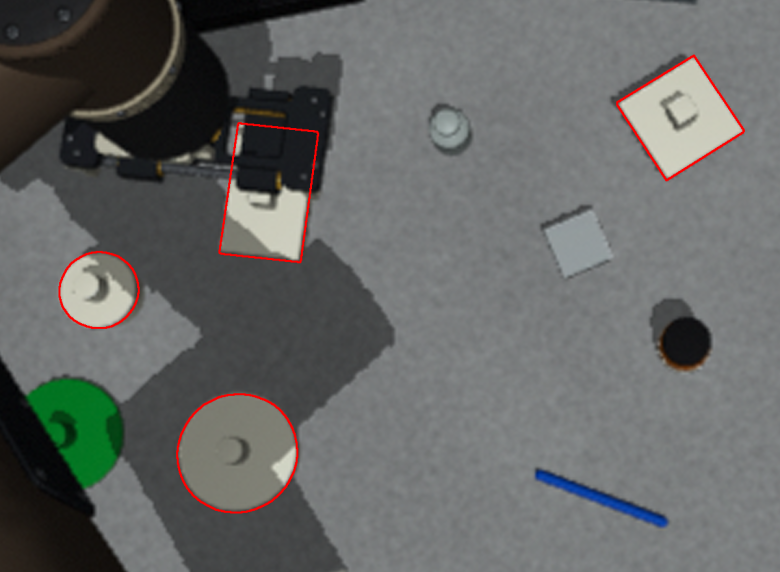

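View pics/end_side.png

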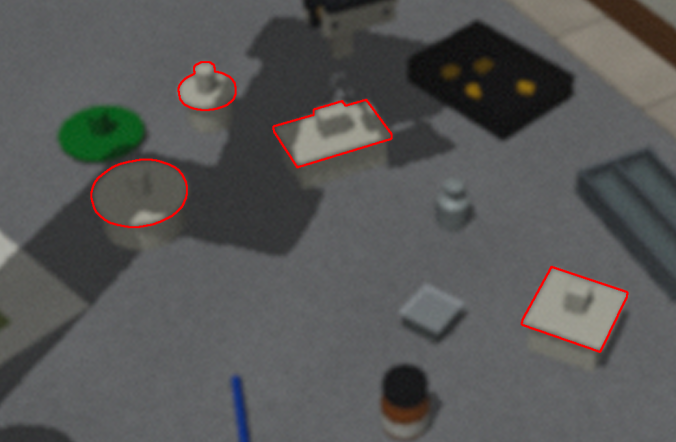

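All four lids match the predicted seated outlines in the top, side and wrist views, and the robot is clear. I hand the job in.

```bash
python3 -c "
from plant import ctrl
print(ctrl.get_obs()['force']); print(ctrl.close_job())"
```

```text
[ 0.25820918 -0.36153155 -0.09822024]
the job is handed in; nothing more can be done
None
```

All four white lids are on the dishes of their own shape and size. I set each one down until I felt a light contact force (about 4–11 N), then released it. The job was handed in at about 36.5 s of the 106 s, and the system gives no verdict.

- **Fit:** in the last top and side pictures and in the wrist views after each release, every lid matched its predicted level, seated outline to about 1–2 mm. The gripper partly hid the oblong lid from the top camera, so that one was confirmed by the side and wrist views.
- **Left alone:** I did not touch the dishes, the weight, the jar, or the green and black look-alikes. I saw no movement of them in the pictures, but did not measure it.
- **Failed checks:** none failed. The first position fits from the top and side cameras disagreed by up to about 4 mm (oblong lid), so I used the joint fit, which the wrist views bore out.

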